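# Gauge the depth of a spring seat in a valve block

### The arm

A 6-joint arm with a two-finger parallel gripper is mounted at the origin on a cart in front of the work surface, level with it; the furniture and walls round the work are solid. World frame = base frame: x ahead of the robot, y to its left, z up, the work surface at z = 0. Lengths are in m, angles in rad, forces in N, time in s.
With the tool pointing down it reaches from about 0.425 to 0.95 m from the base axis. Payload 3.5 kg.
Tool frame: the origin (TCP) lies at the very end of the fingers, on their centre line; the grasp point (between the pads) lies 19 mm behind it; z points along the fingers, y is the line along which they close (so a half turn about z gives the same grasp; the last joint's range is limited). The gripper opens to 85 mm and grips with 20 to 120 N. Pads are 22 mm wide; open, the fingers measure 114 mm over their backs; the gripper's body (76 mm by 85 mm) begins 54 mm behind the grasp point. The pads swing forward as they close: fully open they stand 13 mm farther back than shut.
Start: joints at [1.171, 0.286, 1.577, -0, 1.279, -0.15], TCP at [0.167, 0.654, 0.231] pointing down, gripper open.
Joint ranges: [-2.77, 2.77], [-0.9, 2.22], [0.21, 2.48], [-1.53, 4.67], [0.24, 2.81], [-2.84, 2.84]. Speed limits (rad/s): [2.79, 2.79, 3.14, 3.14, 3.14, 3.14].

### API

Orientations are given as a unit quaternion [x, y, z, w].
In Python, from plant import ctrl gives the robot as it stands.
- The arm moves only by the tool carry_out, never from a script. Its argument "deltas" is one flat list of numbers, 6 for each row, row after row: the shift along the tool's x, y, z in m, then the turn, a rotation vector about the tool's x, y, z in rad. A call has 1 to 5 rows; each row is the pose to reach, as a shift and turn from the pose commanded when the call began, along the tool's axes at that moment; what a row does not reach only later rows make up. A row lasts 1/8 s, in which the tool goes at most 62.5 mm and 10.7 degrees, less where a joint would pass 70% of its speed; a pose out of reach is approached as far as the arm can. A call with a gripper value outside its range is refused whole. "grip" is the opening in per cent of the stroke, from 0 (shut) to 100 (fully open), set as the call begins (left out, the last holds). The fingers move at their own pace and stop on an object; "grip_force" is the grip in N (left out, the last holds). Time passes only in rows, so rows that repeat a pose let the fingers close. It gives the time, the measured TCP pose, the force, the opening and the grip force at its end, in the units of the state.
- ctrl.get_state(): the state, without advancing time (a new reading comes with each control period).
- ctrl.read_camera(name): name is "side" or "top"; returns (picture, depth): 420x560x3 uint8, red, green, blue; 420x560 float32, m along the optical axis (not along the pixel's ray), 0 where there is no reading.
- ctrl.camera_model(name): a dict with "intrinsics" (3x3 intrinsics, pixels), "k1" (the pictures are not rectified: a ray, as slopes to the right and down, at radius r is drawn at 1 + k1 r^2 times it, then the intrinsics apply), "extrinsics" (4x4, takes a point from world to camera coordinates). Camera axes: x right, y down, z forward; pixel columns grow to the right and rows downward; lengths in m; the calibration is good to about 2 mm. A picture is of the moment at which its call begins. camera_model takes no time and is no camera call.
- ctrl.sign_off(): hands the job in; it is judged then, once.
Trained networks look in the newest picture that a camera, given by its name, has taken for a name from the list of things; names that differ only in an ending like _2 or _b are one class to them, and where a whole thing is asked for, a point or a joint stands for the part that bears it (a point fixed in the world has none). Each returns a list of dicts, best first, with "score" (0 to 1); they miss things now and then, are a little off and sometimes report something else, mostly with a low value. They report only what shows in the picture. A call takes as long as a camera call. They do not tell look-alikes from the thing itself.
- ctrl.find_in(camera, query): "uv" ([column, row] in pixels, amid what is visible of it).
The state is a dict: "time": time; "qpos": joint angles; "dq": joint speeds; "joint_efforts": joint torques, N m; "eef_pos": TCP position; "tcp_rot": TCP orientation; "contact_force": force on the tool from outside, world axes, zero at the start; "wrist_torque": the same for the moment, N m; "opening": opening from 0.0 (shut) to 1.0 (fully open); "finger_force": force on a finger pad.
Only numpy, scipy, OpenCV 4.12 (cv2) and the standard library are available. Lean on these libraries where they do the work, as an engineer would, in place of code of your own. Each camera call takes 0.05 s, during which the arm holds its last target. There are 200 camera calls.

### The job

Stand the depth gauge flat on top of the valve block with its rod centred over the wide bore. Then push the rod down by its button until it comes to bear on the spring seat hidden down the bore: feel for it and do not push the seat in by more than 4 mm. Leave the gauge standing there by itself with the rod resting on the seat, so the depth can be read.

Things in the scene. Friction and masses are not known exactly. Their poses are not given: they have to be found in the camera images.
- block: valve block, bare aluminium, fixed to the bench: 130 (x) x 100 (y) x 50 (z) mm, origin at the centre of its underside. Its flat top, 50 mm up, has one wide bore (14 mm across, axis vertical, 22 mm from the centre towards the block's own -x) and four narrower 9 mm bolt holes near the corners (do not use them). On each of the two y sides are two plugs that stand out 8 mm.
- bore_mouth (a point): centre of the wide bore's mouth, level with the top face of the block; axes as the block's, z up
- seat (a joint): the spring seat (a flat steel disc that fills the bore). How far down the bore it lies is different every time: 10 to 20 mm below the block's top. The value is how far it has been pushed in, m: 0 untouched, at most 0.006. It takes about 1.2 N to start it and 2 N for each further mm, and it springs back.
- gauge_center (a point): centre of the loose depth gauge, 26 mm above its underside, on the rod's axis; z up along the rod, x along the foot. Bare steel, 0.5 to 0.7 kg: a foot 80 (x) x 28 (y) x 12 (z) mm with a square barrel 28 x 28 x 24 mm on the middle of it (top at 36 mm); a small lock screw stands 8 mm out of the barrel's +x side. Take it across the 28 mm (along its y), where the sides of foot and barrel are flush. The 8 mm rod runs down through the middle and stands up above the barrel.
- gauge_foot (a point): centre of the gauge's flat underside, where the rod comes out; axes as gauge_center
- button_top (a point): centre of the flat top of the rod's round button (20 mm across, 6 mm thick); it moves with the rod. With the rod fully up it is 70.5 mm above the gauge's underside (34.5 mm above the barrel).
- gauge_rod (a joint): travel of the gauge's rod, m: 0 fully up (its tip 1 mm inside the underside, as at the start), grows as it is pushed down, at most 0.028. The rod stays where it is left; a steady friction of 3 N must be overcome to move it either way.
Mind the look-alikes: they are no part of the job. What is shaped like the part that bears gauge_center but brown or turquoise is not meant.

How it is judged:
By the outcome, as a careful person would: the job done as asked, in the order asked, and still so for the second after the job is handed in, with the robot touching nothing.
It also fails if it takes over 43 s, if anything falls off the work surface, if the arm or the gripper's body presses on something with over 40 N, if the wrist force passes 120 N, or if a joint passes its speed limit or range.

## Working session

There is one attempt and no reset: what is moved stays moved. The work goes in short steps, Python scripts to look and compute and a tool call to move; the robot and the scene stay as the last step left them, time stands still between calls to the robot, and variables do not carry over. Pictures are saved under pics/ and viewed, at most 10 in all, crops included, and the job is handed in when it is done.

Besides the shell and the picture viewer there is one more tool, called after "Call:" by a JSON object that holds its "api" and its "payload". carry_out: Moves the arm, as the interface text tells. Its arguments: {"type":"object","properties":{"deltas":{"type":"array"},"grip":{"type":"number"},"grip_force":{"type":"number"}},"required":["deltas"]}

```bash
mkdir -p pics; ls; cat > h.py <<'E'
import numpy as np, cv2
from plant import ctrl
from scipy.spatial.transform import Rotation as R
def cloud(name):
    im,d=ctrl.read_camera(name); m=ctrl.camera_model(name)
    K=np.array(m["intrinsics"]);T=np.array(m["extrinsics"]);k=m["k1"]
    v,u=np.mgrid[0:d.shape[0],0:d.shape[1]]
    x=(u-K[0,2])/K[0,0];y=(v-K[1,2])/K[1,1]
    rd=np.hypot(x,y);r=rd.copy()
    for _ in range(10): r=rd/(1+k*r*r)
    s=np.where(rd>0,r/np.maximum(rd,1e-9),1)
    P=np.stack([x*s*d,y*s*d,d],-1)
    W=(P-T[:3,3])@T[:3,:3]
    W[d==0]=np.nan
    return im,d,W
def proj(name,p):
    m=ctrl.camera_model(name);K=np.array(m["intrinsics"]);T=np.array(m["extrinsics"])
    c=T[:3,:3]@np.array(p)+T[:3,3];a=c[:2]/c[2];a=a*(1+m["k1"]*(a@a));return K[:2,:2]@a+K[:2,2]
def save(n,im): cv2.imwrite("pics/"+n+".png",im[...,::-1])
E
python3 - <<'E'
from h import *
np.set_printoptions(precision=4,suppress=True)
ims=[]
for n in("top","side"):
    im,d,W=cloud(n); save(n,im); np.savez(n,im=im,d=d,W=W)
    m=ctrl.camera_model(n);print(n,m["intrinsics"],m["extrinsics"])
    for q in("block","bore_mouth","gauge_center","button_top","gauge_foot"):
        for r in ctrl.find_in(n,q)[:4]:
            u,v=np.round(r["uv"]).astype(int);print(q,r,W[v,u])
print(ctrl.get_state())
E
```

```text
pics
top [[380.3526   0.     277.224 ]
 [  0.     380.3526 208.3154]
 [  0.       0.       1.    ]] [[ 0.0024 -0.9997 -0.0237  0.086 ]
 [-0.9927  0.0005 -0.1207  0.4875]
 [ 0.1206  0.0238 -0.9924  0.8708]
 [ 0.      0.      0.      1.    ]]
block {'uv': [383.6, 203.9], 'score': 0.76} [ 0.4949 -0.162   0.0506]
bore_mouth {'uv': [387.9, 200.4], 'score': 0.56} [ 0.5045 -0.1721  0.0494]
gauge_center {'uv': [180.5, 186.6], 'score': 0.89} [0.5379 0.3194 0.0386]
gauge_center {'uv': [189.2, 233.9], 'score': 0.75} [0.4257 0.2949 0.0352]
gauge_center {'uv': [236.5, 235.0], 'score': 0.62} [0.4237 0.1828 0.0369]
button_top {'uv': [173.6, 181.2], 'score': 0.36} [0.5466 0.3252 0.0694]
gauge_foot {'uv': [189.8, 232.5], 'score': 0.75} [0.4305 0.2928 0.0345]
gauge_foot {'uv': [237.9, 232.6], 'score': 0.72} [0.4283 0.1781 0.0374]
gauge_foot {'uv': [180.1, 185.9], 'score': 0.72} [0.5412 0.3208 0.0338]
gauge_foot {'uv': [231.9, 229.3], 'score': 0.2} [0.4354 0.1875 0.0711]
side [[427.8022   0.     293.8788]
 [  0.     427.8022 211.0375]
 [  0.       0.       1.    ]] [[-0.9997  0.0197 -0.0168  0.4964]
 [
[... 619 characters left out ...]
e_foot {'uv': [324.1, 267.1], 'score': 0.85} [0.437  0.2026 0.0205]
gauge_foot {'uv': [276.7, 317.3], 'score': 0.85} [0.5334 0.3433 0.0363]
gauge_foot {'uv': [335.6, 303.0], 'score': 0.7} [0.4236 0.3154 0.0376]
{'time': 0.6, 'qpos': array([ 1.171 ,  0.2863,  1.5767, -0.    ,  1.2786, -0.15  ]), 'dq': array([ 0.0017, -0.0005,  0.0003,  0.0017, -0.0005,  0.0003]), 'joint_efforts': array([ -0.0004, -40.5669, -29.2737,  -0.0002,   0.0007,   0.    ]), 'eef_pos': array([0.1668, 0.6541, 0.2314]), 'tcp_rot': array([0.1246, 0.9922, 0.    , 0.    ]), 'contact_force': array([0.3969, 0.1058, 0.1079]), 'wrist_torque': array([ 0.0259, -0.0352,  0.0251]), 'finger_force': 0.0, 'opening': 0.9993970147383753}
```

```bash
python3 - <<'E'
import cv2,numpy as np
t=cv2.imread("pics/top.png");s=cv2.imread("pics/side.png")
a=cv2.resize(t[140:270,130:450],None,fx=2.5,fy=2.5,interpolation=3)
b=cv2.resize(s[120:360,190:430],None,fx=1,fy=1)
cv2.imwrite("pics/a.png",a)
cv2.imwrite("pics/b.png",cv2.resize(s[120:360,190:430],None,fx=2.5,fy=2.5,interpolation=3))
E
```

```text
(no output)
```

View pics/a.png

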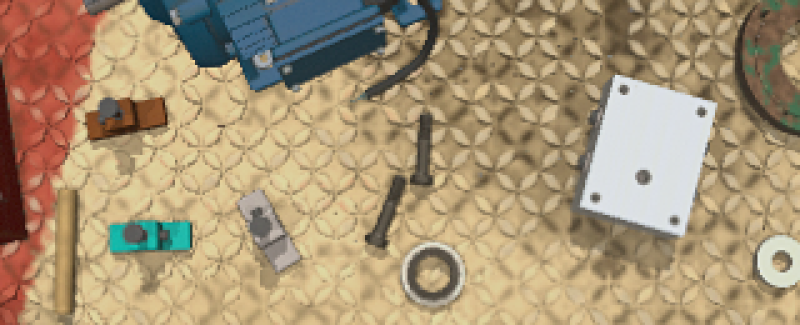

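View pics/b.png

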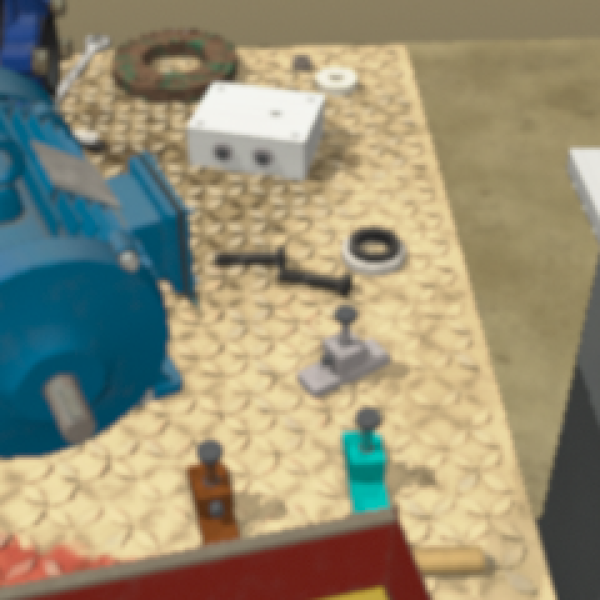

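The steel gauge is the grey one at top (a.png) about (265,232) and side (b.png) about (347,350). The brown and turquoise ones are the look-alikes. The block is white, with its bore at a.png (643,177), on the side nearer the robot, so the block's x is roughly world +x.

```bash
python3 - <<'E'
import numpy as np,cv2
np.set_printoptions(precision=4,suppress=True)
for n in("top","side"):
    f=np.load(n+".npz");W=f["W"].reshape(-1,3);im=f["im"].reshape(-1,3)
    near=np.hypot(W[:,0]-.427,W[:,1]-.187)<.055
    def rect(m): 
        P=(W[m][:,:2]*1000).astype(np.float32); return len(P),P.mean(0),cv2.minAreaRect(P)
    print(n,"foot",rect(near&(W[:,2]>.007)&(W[:,2]<.018)))
    print("all>7",rect(near&(W[:,2]>.007)&(W[:,2]<.04)))
    print("barrel",rect(near&(W[:,2]>.033)&(W[:,2]<.040)))
    print("button",rect(near&(W[:,2]>.064)), np.median(W[near&(W[:,2]>.064)][:,2]))
    b=(np.hypot(W[:,0]-.51,W[:,1]+.17)<.12)&(abs(W[:,2]-.05)<.006)&(im.min(1)>140)
    print("block",rect(b),np.median(W[b][:,2]))
f=np.load("top.npz");g=cv2.cvtColor(f["im"],cv2.COLOR_RGB2GRAY).astype(float)
s=(slice(203,219),slice(379,396));w=np.clip(190-g[s],0,None)
v,u=np.mgrid[203:219,379:396];U,V=(w*u).sum()/w.sum(),(w*v).sum()/w.sum()
print(U,V,f["W"][int(round(V)),int(round(U))]);print(g[205:217,381:394].astype(int))
print(f["d"][205:217,381:394])
E
```

```text
top foot (233, array([430.2221, 181.8698], dtype=float32), ((428.7189025878906, 187.33543395996094), (69.37645721435547, 84.04863739013672), 85.73015594482422))
all>7 (338, array([430.9434, 181.553 ], dtype=float32), ((428.7189025878906, 187.33543395996094), (69.37645721435547, 84.04863739013672), 85.73015594482422))
barrel (81, array([431.7976, 180.2853], dtype=float32), ((435.57794189453125, 185.48472595214844), (34.39086151123047, 28.098308563232422), 31.080612182617188))
button (61, array([432.5415, 183.3814], dtype=float32), ((432.39215087890625, 183.38230895996094), (17.94699478149414, 18.24606704711914), 65.9797592163086)) 0.07098374311516904
block (2298, array([ 500.6302, -174.2115], dtype=float32), ((500.9919738769531, -174.18955993652344), (101.12124633789062, 132.22779846191406), 73.8283462524414)) 0.05087293464961963
side foot (264, array([432.307, 194.741], dtype=float32), ((429.37200927734375, 189.45144653320312), (81.72887420654297, 29.34223175048828), 29.3408203125))
all>7 (467, array([431.8363, 194.8882], dtype=float32), ((429.37200927734375, 189.45144653320312), (81
[... 1744 characters left out ...]
.8737
  0.8747 0.8723 0.875 ]
 [0.8747 0.8745 0.8751 0.8936 0.8929 0.8951 0.8918 0.8919 0.8839 0.8771
  0.8736 0.8723 0.8755]
 [0.8765 0.8763 0.8737 0.8899 0.8926 0.8917 0.8947 0.8905 0.8834 0.8782
  0.8732 0.8718 0.8732]
 [0.8737 0.8727 0.8735 0.8749 0.8918 0.8908 0.8941 0.8915 0.8817 0.8745
  0.8732 0.8733 0.8728]
 [0.873  0.8736 0.8729 0.8746 0.8776 0.8943 0.8921 0.8861 0.8733 0.8761
  0.8759 0.8736 0.8744]
 [0.8726 0.872  0.874  0.8748 0.8733 0.8739 0.8726 0.8756 0.8715 0.8721
  0.8744 0.8716 0.8747]
 [0.8725 0.8731 0.8736 0.8731 0.8718 0.8725 0.8762 0.8724 0.8749 0.87
  0.8719 0.8719 0.873 ]
 [0.8722 0.     0.8726 0.8689 0.8769 0.8713 0.8731 0.8742 0.8685 0.8717
  0.8731 0.8707 0.8699]]
```

```bash
cat >> h.py <<'E'
def go(p,yaw=None):
    """delta (tool axes) to TCP p, tool pointing down, tool y at world angle yaw deg"""
    s=ctrl.get_state();C=R.from_quat(s["tcp_rot"]);d=C.inv().apply(np.array(p)-s["eef_pos"])
    y=C.apply([0,1,0]);cur=np.degrees(np.arctan2(y[1],y[0]))
    rv=[0,0,0]
    if yaw is not None:
        c=np.radians(yaw);Y=np.array([np.cos(c),np.sin(c),0]);Z=np.array([0,0,-1.]);
        rv=(C.inv()*R.from_matrix(np.stack([np.cross(Y,Z),Y,Z],1))).as_rotvec()
    print("t",s["time"],"yaw",cur,"delta",np.round(d,4),np.round(rv,4),"q",np.round(s["qpos"],2))
E
python3 - <<'E'
from h import *
W=np.vstack([np.load(n+".npz")["W"].reshape(-1,3) for n in("top","side")])
a=np.array([.167,.654]);b=np.array([.43,.187]);c=np.array([.48,-.168])
for p,q in((a,b),(b,c)):
    t=((W[:,:2]-p)@(q-p))/((q-p)@(q-p));dd=np.linalg.norm(W[:,:2]-p-np.clip(t,0,1)[:,None]*(q-p),axis=1)
    for k in range(8):
        m=(dd<.09)&(t>k/8)&(t<k/8+.125); print(k,np.nanmax(W[m][:,2],initial=-1),end="; ")
    print()
go([.4305,.187,.2],-60)
E
```

```text
0 0.2548860327293869; 1 9.743833657120652e-05; 2 0.0066908586201374215; 3 0.006401468827571519; 4 0.022416912911716415; 5 0.023523853410877555; 6 0.07534888441251839; 7 0.07602507169443457; 
0 0.07506345246793733; 1 0.013577562640278843; 2 0.023908147651691834; 3 0.025659843723124073; 4 0.014660921898565339; 5 0.008149740921466083; 6 0.05400368657526227; 7 0.05619827844699097; 
t 0.6 yaw 75.68751077460284 delta [-0.371  -0.3874  0.0313] [ 0.     -0.      2.3682] q [ 1.17  0.29  1.58 -0.    1.28 -0.15]
```

Call:
{"api": "carry_out", "payload": {"deltas": [-0.371, -0.387, 0.031, 0, 0, 2.368, -0.371, -0.387, 0.031, 0, 0, 2.368, -0.371, -0.387, 0.031, 0, 0, 2.368, -0.371, -0.387, 0.031, 0, 0, 2.368, -0.371, -0.387, 0.031, 0, 0, 2.368], "grip": 100}}

```text
time: 1.23
eef_pos: [0.3211, 0.3808, 0.2136]
tcp_rot: [0.562, 0.827, 0.001, 0.0]
contact_force: [-0.2, -0.8, 0.7]
opening: 1.001
finger_force: 0.0
```

```bash
python3 -c "
from h import *
go([.4305,.187,.12],-60)"
```

```text
t 1.225 yaw 21.648494293409332 delta [-0.2205  0.0301  0.0936] [ 9.000e-04 -1.100e-03  1.425e+00] q [ 0.67 -0.1   2.02 -0.    1.21  0.29]
```

Call:
{"api": "carry_out", "payload": {"deltas": [-0.22, 0.03, 0.094, 0, 0, 1.425, -0.22, 0.03, 0.094, 0, 0, 1.425, -0.22, 0.03, 0.094, 0, 0, 1.425, -0.22, 0.03, 0.094, 0, 0, 1.425, -0.22, 0.03, 0.094, 0, 0, 1.425]}}

```text
time: 1.85
eef_pos: [0.4309, 0.1867, 0.1178]
tcp_rot: [0.876, 0.482, -0.001, -0.0]
contact_force: [-1.2, 1.0, 0.3]
opening: 0.999
finger_force: 0.0
```

```bash
python3 -c "
from h import *
go([.4305,.187,.10],-60)"
```

```text
t 1.85 yaw -32.40135827915279 delta [ 0.0001 -0.0004  0.0178] [-0.0011  0.0026  0.4817] q [ 0.19 -0.04  2.16 -0.    1.03  0.76]
```

Call:
{"api": "carry_out", "payload": {"deltas": [0, -0.0005, 0.018, 0, 0, 0.482, 0, -0.0005, 0.018, 0, 0, 0.482, 0, -0.0005, 0.018, 0, 0, 0.482, 0, -0.0005, 0.018, 0, 0, 0.482]}}

```text
time: 2.35
eef_pos: [0.4302, 0.1899, 0.1015]
tcp_rot: [0.964, 0.265, 0.0, 0.0]
contact_force: [-0.6, -0.2, 0.7]
opening: 1.002
finger_force: 0.0
```

```bash
python3 - <<'E'
from h import *
go([.4305,.187,.005],-60)
im,d,W=cloud("side"); u,v=proj("side",[.4305,.187,.07]).astype(int);print(u,v)
for z in(0,.036,.07): print(proj("side",[.4305,.187,z]))
a=im[v-60:v+60,u-70:u+70]; save("s2",cv2.resize(a,None,fx=5,fy=5,interpolation=3))
E
```

```text
t 2.35 yaw -59.29080181148426 delta [-0.0013  0.0026  0.0965] [ 0.0001 -0.0004  0.0124] q [ 0.2  -0.02  2.17  0.    0.99  1.23]
327 244
[326.23904785 268.63496414]
[326.7352767  256.40039656]
[327.22571051 244.28744434]
```

View pics/s2.png

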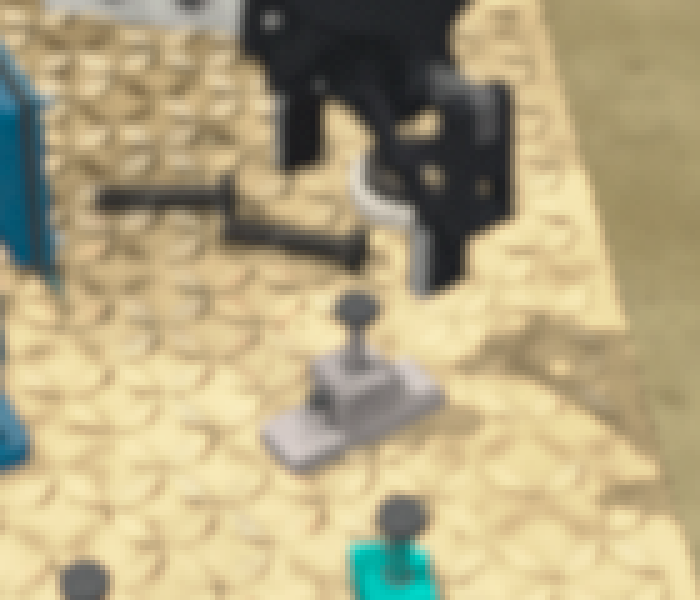

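Call:
{"api": "carry_out", "payload": {"deltas": [0.001, 0, 0.06, 0, 0, 0.01, 0.001, 0, 0.095, 0, 0, 0.01, 0.001, 0, 0.095, 0, 0, 0.01, 0.001, 0, 0.095, 0, 0, 0.01]}}

```text
time: 2.9
eef_pos: [0.4322, 0.1907, 0.0077]
tcp_rot: [0.966, 0.26, 0.001, 0.0]
contact_force: [0.8, -0.8, 0.5]
opening: 1.002
finger_force: 0.0
```

Call:
{"api": "carry_out", "payload": {"deltas": [0, 0, 0, 0, 0, 0, 0, 0, 0, 0, 0, 0, 0, 0, 0, 0, 0, 0, 0, 0, 0, 0, 0, 0, 0, 0, 0, 0, 0, 0], "grip": 0, "grip_force": 50}}

```text
time: 3.52
eef_pos: [0.4325, 0.1902, 0.0076]
tcp_rot: [0.966, 0.26, 0.001, 0.001]
contact_force: [0.4, -2.6, 5.7]
opening: 0.319
finger_force: 50.9
```

Call:
{"api": "carry_out", "payload": {"deltas": [0, 0, -0.03, 0, 0, 0, 0, 0, -0.08, 0, 0, 0, 0, 0, -0.12, 0, 0, 0, 0, 0, -0.12, 0, 0, 0]}}

```text
time: 4.03
eef_pos: [0.4326, 0.191, 0.1286]
tcp_rot: [0.966, 0.259, 0.003, -0.0]
contact_force: [1.0, 0.3, -5.2]
opening: 0.318
finger_force: 51.0
```

```bash
python3 - <<'E'
from h import *
print(ctrl.get_state()["opening"])
go([.48,-.168,.125],-16.2)
E
```

```text
0.31812874248412204
t 4.025 yaw -59.93506986726208 delta [-0.1388  0.3345  0.0032] [ 0.0037 -0.0052 -0.7633] q [ 0.2  -0.06  2.15  0.    1.04  1.25]
```

Call:
{"api": "carry_out", "payload": {"deltas": [-0.139, 0.334, 0.003, 0, 0, -0.763, -0.139, 0.334, 0.003, 0, 0, -0.763, -0.139, 0.334, 0.003, 0, 0, -0.763, -0.139, 0.334, 0.003, 0, 0, -0.763, -0.139, 0.334, 0.003, 0, 0, -0.763]}}

```text
time: 4.65
eef_pos: [0.4652, -0.082, 0.1203]
tcp_rot: [0.798, 0.602, -0.001, -0.003]
contact_force: [1.5, 0.8, -4.6]
opening: 0.323
finger_force: 51.3
```

```bash
python3 - <<'E'
from h import *
go([.48,-.168,.08],-16.2)
E
```

```text
t 4.65 yaw -15.936515677818294 delta [-0.0786  0.0381  0.04  ] [-0.006  -0.0015  0.0046] q [-0.39 -0.04  2.15  0.    1.03 -0.11]
```

Call:
{"api": "carry_out", "payload": {"deltas": [0, 0, 0, 0, 0, 0, 0, 0, 0, 0, 0, 0]}}

```text
time: 4.9
eef_pos: [0.4654, -0.081, 0.121]
tcp_rot: [0.8, 0.599, -0.001, -0.003]
contact_force: [-0.5, 1.4, -5.7]
opening: 0.321
finger_force: 51.5
```

```bash
python3 - <<'E'
from h import *
go([.48,-.168,.08],-16.2)
E
```

```text
t 4.9 yaw -16.332181982863254 delta [-0.0795  0.0387  0.0407] [-0.0061 -0.0013 -0.0023] q [-0.39 -0.04  2.15  0.    1.04 -0.1 ]
```

Call:
{"api": "carry_out", "payload": {"deltas": [-0.0795, 0.0385, 0.01, 0, 0, 0, -0.0795, 0.0385, 0.035, -0.006, -0.001, 0, -0.0795, 0.0385, 0.035, -0.006, -0.001, 0, -0.0795, 0.0385, 0.035, -0.006, -0.001, 0]}}

```text
time: 5.4
eef_pos: [0.4816, -0.1668, 0.088]
tcp_rot: [0.799, 0.601, 0.001, 0.001]
contact_force: [0.1, -1.0, -5.5]
opening: 0.318
finger_force: 51.4
```

```bash
python3 - <<'E'
from h import *
go([.48,-.168,.08],-16.2)
for n in("top","side"):
    im,d,W=cloud(n);np.savez(n+"2",im=im,d=d,W=W)
    for q in("gauge_center","gauge_foot","button_top","bore_mouth"):
        for r in ctrl.find_in(n,q)[:2]:
            u,v=np.round(r["uv"]).astype(int);print(n,q,r,W[v,u])
    u,v=proj(n,[.48,-.168,.08]).astype(int); print(u,v)
    a=im[v-60:v+60,u-70:u+70]; save(n+"2",cv2.resize(a,None,fx=4,fy=4,interpolation=3))
cv2.imwrite("pics/c.png",np.hstack([cv2.imread("pics/top2.png")[:,100:460],cv2.imread("pics/side2.png")[:,100:460]]))
E
```

```text
t 5.4 yaw -16.13442240982628 delta [-0.0016 -0.0013  0.008 ] [ 0.0034 -0.0002  0.0011] q [-0.53  0.09  2.09  0.    0.96 -0.25]
top gauge_center {'uv': [176.7, 186.4], 'score': 0.76} [0.54028864 0.32657451 0.03926714]
top gauge_center {'uv': [188.3, 231.5], 'score': 0.62} [0.43043948 0.29737226 0.0353473 ]
top gauge_foot {'uv': [177.5, 183.6], 'score': 0.82} [0.5454446  0.32477857 0.03767295]
top gauge_foot {'uv': [190.1, 234.5], 'score': 0.65} [0.42569297 0.29226581 0.03600325]
top button_top {'uv': [185.2, 230.8], 'score': 0.48} [0.43063043 0.2951493  0.07066779]
top bore_mouth {'uv': [376.6, 196.1], 'score': 0.72} [ 0.51363523 -0.14613735  0.05093397]
top bore_mouth {'uv': [377.8, 204.2], 'score': 0.67} [ 0.48907843 -0.13731336  0.0944199 ]
390 208
side gauge_center {'uv': [338.0, 303.8], 'score': 0.7} [0.4199709  0.31678016 0.03626245]
side gauge_center {'uv': [274.3, 313.9], 'score': 0.65} [0.53898264 0.33600769 0.03598261]
side gauge_foot {'uv': [277.0, 316.9], 'score': 0.92} [0.53347271 0.34217088 0.03489874]
side gauge_foot {'uv': [335.9, 302.4], 'score': 0.75} [0.42324    0.31196991 0.03642002]
side button_top {'uv': [271.9, 305.1], 'score': 0.62} [0.54168786 0.33283456 0.05716127]
side button_top {'uv': [333.4, 288.1], 'score': 0.61} [0.43000142 0.30934274 0.07196075]
side bore_mouth {'uv': [286.5, 173.6], 'score': 0.72} [ 0.51431024 -0.11693972  0.05153327]
298 154
```

View pics/c.png

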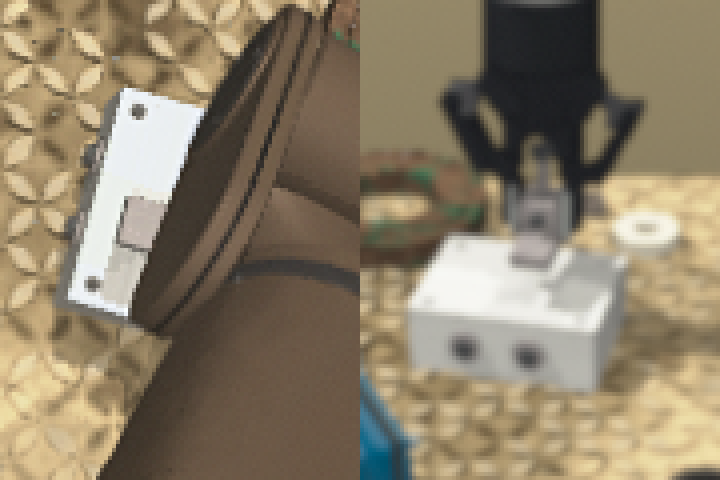

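```bash
python3 - <<'E'
from h import *
np.set_printoptions(precision=1,suppress=True)
a=np.radians(73.8);e=np.array([np.cos(a),np.sin(a)]);n=np.array([e[1],-e[0]])
tcp=ctrl.get_state()["eef_pos"][:2]*1000;print("tcp e,n",tcp@e,tcp@n)
for c in("top","side"):
    f=np.load(c+"2.npz");W=f["W"]*1000;im=f["im"].astype(int)
    P=W[...,:2];near=(np.hypot(P[...,0]-480,P[...,1]+168)<60)&(im.max(-1)<215)&(im.min(-1)>110)
    m=near&(W[...,2]>84)&(W[...,2]<100)
    Q=P[m];S=Q@e;N=Q@n
    print(c,m.sum(),"z",np.median(W[m][:,2]),"e",np.percentile(S,[0,2,10,50,90,98,100]),"n",np.percentile(N,[0,2,10,50,90,98,100]))
    r=cv2.minAreaRect(Q.astype(np.float32));print(r)
# bore by pixel, both cameras, initial pictures
for c,(u0,v0) in(("top",(387,210)),("side",(300,165))):
    f=np.load(c+".npz");W=f["W"]*1000;g=cv2.cvtColor(f["im"],cv2.COLOR_RGB2GRAY).astype(float)
    v,u=np.mgrid[v0-7:v0+8,u0-7:u0+8];w=np.clip(190-g[v,u],0,None)
    U=(w*u).sum()/w.sum();V=(w*v).sum()/w.sum()
    ring=(W[v,u][...,2]>46)&(g[v,u]>200)
    # local linear fit pixel->xy on ring
    A=np.c_[u[ring],v[ring],np.ones(ring.sum())];X=np.linalg.lstsq(A,W[v,u][ring][:,:2],rcond=None)[0]
    b=np.array([U,V,1])@X;print(c,"bore",U,V,b,"e,n",b@e,b@n,ring.sum())
    k=(np.abs(W[...,2]-50)<6)&(np.hypot(W[...,0]-500,W[...,1]+172)<100)&(f["im"].min(-1)>150)
    S=W[k][:,:2]@e;N=W[k][:,:2]@n;print("block e",np.percentile(S,[1,99]),"n",np.percentile(N,[1,99]))
E
```

```text
tcp e,n -27.41280874292741 510.29023150014876
top 114 z 93.19229276105801 e [-10.7  -9.5  -7.1   1.1   9.1  10.3  11.3] n [497.5 498.2 500.4 511.6 522.1 524.1 525. ]
((491.019287109375, -142.24156188964844), (21.093719482421875, 27.21990966796875), 70.88130187988281)
side 117 z 92.18101799909667 e [-22.9 -17.2 -15.4  -0.3  12.8  14.5  16.1] n [486.2 488.7 494.5 506.8 519.8 526.8 531.2]
((486.64031982421875, -143.40713500976562), (38.25634765625, 44.501243591308594), 78.88436126708984)
top bore 386.9405809859155 210.36883802816902 [ 480.  -168.4] e,n -27.79407221295702 507.92229164484735 188
block e [-76.6  21.6] n [465.6 593.9]
side bore nan nan [nan nan] e,n nan nan 212
block e [-74.8  26.3] n [460.9 589.2]<stdin>:16: RuntimeWarning: invalid value encountered in scalar divide
```

Call:
{"api": "carry_out", "payload": {"deltas": [0.001, -0.0035, 0.01, 0.003, 0, 0, 0.001, -0.0035, 0.024, 0.003, 0, 0, 0.001, -0.0035, 0.024, 0.003, 0, 0, 0.001, -0.0035, 0.024, 0.003, 0, 0]}}

```text
time: 6.4
eef_pos: [0.4793, -0.1669, 0.0646]
tcp_rot: [0.8, 0.6, 0.0, 0.001]
contact_force: [1.0, 0.1, -5.0]
opening: 0.32
finger_force: 51.4
```

```bash
python3 - <<'E'
from h import *
np.set_printoptions(precision=1,suppress=True)
a=np.radians(73.8);e=np.array([np.cos(a),np.sin(a)]);n=np.array([e[1],-e[0]])
s=ctrl.get_state();print(s["eef_pos"]*1000,R.from_quat(s["tcp_rot"]).as_matrix()[:,2]*1000)
tcp=s["eef_pos"][:2]*1000;print("tcp e,n",tcp@e,tcp@n)
for c in("top","side"):
    im,d,W=cloud(c);W=W*1000;np.savez(c+"3",im=im,W=W)
    u,v=proj(c,[.48,-.168,.08]).astype(int); print(u,v)
    save(c+"3",cv2.resize(im[v-40:v+50,u-45:u+45],None,fx=4,fy=4,interpolation=3))
    im=im.astype(int);P=W[...,:2];near=(np.hypot(P[...,0]-480,P[...,1]+168)<60)&(im.max(-1)<210)&(im.min(-1)>110)
    m=near&(W[...,2]>59)&(W[...,2]<73)
    Q=P[m];S=Q@e;N=Q@n
    print(c,m.sum(),"z",np.median(W[m][:,2]),"e",np.percentile(S,[0,2,10,50,90,98,100]),"n",np.percentile(N,[0,2,10,50,90,98,100]))
cv2.imwrite("pics/d.png",np.hstack([cv2.imread("pics/top3.png"),cv2.imread("pics/side3.png")]))
E
```

```text
[ 479.3 -166.9   64.6] [    2.1    -1.5 -1000. ]
tcp e,n -26.562495489006295 506.7981254232386
390 208
top 104 z 69.66021881037746 e [-8.6 -8.4 -6.6  1.2  9.1  9.9 10.2] n [494.5 495.2 497.2 509.  519.8 521.9 522.5]
298 154
side 111 z 67.51609011846686 e [-22.1 -17.7 -15.8  -1.3  12.3  15.6  16.6] n [483.8 486.  491.4 503.3 515.7 521.9 528.8]
```

View pics/d.png

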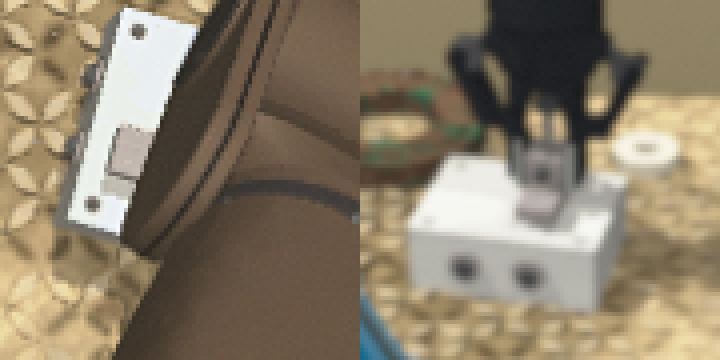

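Call:
{"api": "carry_out", "payload": {"deltas": [0.0005, -0.0005, 0.003, 0, 0, 0, 0.0005, -0.0005, 0.005, 0, 0, 0, 0.0005, -0.0005, 0.0065, 0, 0, 0, 0.0005, -0.0005, 0.0065, 0, 0, 0]}}

```text
time: 7.0
eef_pos: [0.4789, -0.1662, 0.0583]
tcp_rot: [0.8, 0.6, 0.0, 0.001]
contact_force: [-0.5, 0.5, -4.7]
opening: 0.32
finger_force: 51.5
```

Call:
{"api": "carry_out", "payload": {"deltas": [0, 0, 0.0005, 0, 0, 0, 0, 0, 0.001, 0, 0, 0, 0, 0, 0.001, 0, 0, 0]}}

```text
time: 7.38
eef_pos: [0.4791, -0.1664, 0.0577]
tcp_rot: [0.8, 0.6, 0.001, 0.002]
contact_force: [0.3, -0.5, -3.2]
opening: 0.322
finger_force: 51.9
```

Call:
{"api": "carry_out", "payload": {"deltas": [0, 0, 0.0005, 0, 0, 0, 0, 0, 0.0005, 0, 0, 0]}}

```text
time: 7.62
eef_pos: [0.4791, -0.1664, 0.0577]
tcp_rot: [0.8, 0.6, 0.0, 0.001]
contact_force: [-2.2, 1.0, 2.5]
opening: 0.314
finger_force: 52.4
```

Call:
{"api": "carry_out", "payload": {"deltas": [0, 0, 0, 0, 0, 0, 0, 0, 0, 0, 0, 0, 0, 0, 0, 0, 0, 0, 0, 0, 0, 0, 0, 0], "grip": 100}}

```text
time: 8.12
eef_pos: [0.4792, -0.1664, 0.0571]
tcp_rot: [0.8, 0.6, 0.001, 0.002]
contact_force: [-0.6, 0.3, 0.1]
opening: 1.003
finger_force: 0.0
```

Call:
{"api": "carry_out", "payload": {"deltas": [0, 0, -0.05, 0, 0, 0, 0, 0, -0.1, 0, 0, 0, 0.09, 0, -0.11, 0, 0, 0, 0.2, 0, -0.11, 0, 0, 0, 0.2, 0, -0.11, 0, 0, 0]}}

```text
time: 8.75
eef_pos: [0.5315, 0.0151, 0.1671]
tcp_rot: [0.8, 0.6, 0.001, 0.002]
contact_force: [0.0, -0.3, 0.3]
opening: 0.994
finger_force: 0.0
```

```bash
cat > m.py <<'E'
from h import *
np.set_printoptions(precision=1,suppress=True)
a=np.radians(73.8);e=np.array([np.cos(a),np.sin(a)]);n=np.array([e[1],-e[0]])
def st(Q): S=Q@e;N=Q@n;return len(Q),"e",np.percentile(S,[0,2,50,98,100]),"n",np.percentile(N,[0,2,50,98,100]),cv2.minAreaRect(Q.astype(np.float32))
for c in("top","side"):
    im,d,W=cloud(c);W=W*1000
    u,v=proj(c,[.48,-.168,.08]).astype(int)
    save(c+"4",cv2.resize(im[v-40:v+50,u-45:u+45],None,fx=4,fy=4,interpolation=3))
    im=im.astype(int);P=W[...,:2];z=W[...,2];near=(np.hypot(P[...,0]-480,P[...,1]+168)<60)
    print(c,"foot",*st(P[near&(z>57)&(z<70)&(im.max(-1)<210)]))
    print(" barrel",*st(P[near&(z>82)&(z<90)]));b=near&(z>112)&(z<130)
    print(" button",*st(P[b]),np.median(z[b]))
    k=(np.abs(z-50)<6)&(np.hypot(P[...,0]-500,P[...,1]+172)<100)&(im.min(-1)>150);print(" block",*st(P[k]))
cv2.imwrite("pics/f.png",np.hstack([cv2.imread("pics/top4.png"),cv2.imread("pics/side4.png")]))
print(ctrl.get_state()["eef_pos"])
E
python3 m.py
```

```text
top foot 251 e [-69.3 -67.3 -11.5  10.6  11.2] n [494.1 494.5 506.1 521.5 522.8] ((480.13983154296875, -169.74923706054688), (80.60616302490234, 28.55466651916504), 73.96437072753906)
 barrel 110 e [-44.4 -43.  -24.5 -15.2  -8.1] n [494.  494.3 503.5 520.8 521.9] ((477.3542175292969, -165.30303955078125), (36.46132278442383, 25.016820907592773), 22.503408432006836)
 button 66 e [-38.  -37.6 -29.4 -20.5 -20.3] n [498.7 499.2 507.8 516.2 516.7] ((479.0969543457031, -169.7247314453125), (18.134872436523438, 17.267147064208984), 89.94659423828125) 121.23661982291785
 block 1831 e [-78.3 -76.  -25.9  21.   22.7] n [463.9 466.6 542.8 593.  595.4] ((501.00518798828125, -174.4549560546875), (100.9056625366211, 131.3198699951172), 73.4749984741211)
side foot 95 e [-66.5 -59.3  -6.1  14.8  16.3] n [490.2 490.3 498.5 516.3 517.1] ((474.9788513183594, -164.31382751464844), (83.15983581542969, 26.259532928466797), 69.99567413330078)
 barrel 15 e [-39.2 -38.9 -23.4  -9.4  -8. ] n [490.4 490.5 493.  516.2 516.4] ((474.331787109375, -158.30117797851562), (36.945491790771484, 19.894176483154297), 34.
[... 338 characters left out ...]
oat32))
                                             ~~~~~~~~~~~~~^^^^^^^^^^^^^^^^^^^
    return _quantile_unchecked(
        a, q, axis, out, overwrite_input, method, keepdims, weights)
    return _ureduce(a,
                    func=_quantile_ureduce_func,
    ...<5 lines>...
                    overwrite_input=overwrite_input,
                    method=method)
    r = func(a, **kwargs)
    result = _quantile(arr,
                       quantiles=q,
    ...<2 lines>...
                       out=out,
                       weights=wgt)
    slices_having_nans = np.isnan(arr[-1, ...])
                                  ~~~^^^^^^^^^
IndexError: index -1 is out of bounds for axis 0 with size 0
```

```bash
python3 -c "
from h import *
go([.4792,-.1664,.14],-16.2)"
```

```text
t 8.85 yaw -15.839684710737115 delta [-0.1923 -0.0002  0.0268] [ 0.0038 -0.0008  0.0063] q [-0.16  0.03  1.99  0.    1.12  0.12]
```

Call:
{"api": "carry_out", "payload": {"deltas": [-0.192, 0, 0, 0, 0, 0, -0.192, 0, 0, 0.003, 0, 0.003, -0.192, 0, 0.01, 0.003, 0, 0.003, -0.192, 0, 0.027, 0.003, 0, 0.003, -0.192, 0, 0.027, 0.003, 0, 0.003]}}

```text
time: 9.48
eef_pos: [0.4759, -0.1705, 0.1376]
tcp_rot: [0.801, 0.598, -0.001, -0.002]
contact_force: [-0.2, -0.4, -0.8]
opening: 1.002
finger_force: 0.0
```

```bash
python3 -c "
from h import *
go([.4792,-.1664,.0577],-16.2)"
```

```text
t 9.475 yaw -16.495353236223437 delta [0.0048 0.0023 0.0799] [-0.0043 -0.0005 -0.0052] q [-0.54  0.01  2.06 -0.    1.07 -0.26]
```

Call:
{"api": "carry_out", "payload": {"deltas": [0.0045, 0.002, 0.03, 0, 0, 0, 0.0045, 0.002, 0.079, 0, 0, 0, 0.0045, 0.002, 0.079, 0, 0, 0, 0.0045, 0.002, 0.079, 0, 0, 0]}}

```text
time: 9.98
eef_pos: [0.4818, -0.1667, 0.0622]
tcp_rot: [0.8, 0.6, -0.0, 0.001]
contact_force: [0.2, -0.7, 0.6]
opening: 1.0
finger_force: 0.0
```

Call:
{"api": "carry_out", "payload": {"deltas": [0, 0, 0, 0, 0, 0, 0, 0, 0, 0, 0, 0, 0, 0, 0, 0, 0, 0, 0, 0, 0, 0, 0, 0, 0, 0, 0, 0, 0, 0], "grip": 0, "grip_force": 25}}

```text
time: 10.6
eef_pos: [0.4804, -0.1672, 0.0615]
tcp_rot: [0.801, 0.599, -0.001, -0.0]
contact_force: [-2.9, 1.3, 5.3]
opening: 0.324
finger_force: 26.6
```

Call:
{"api": "carry_out", "payload": {"deltas": [0.0005, -0.001, 0, 0, 0, 0, 0.0012, -0.0018, 0, 0, 0, 0, 0.0012, -0.0018, 0, 0, 0, 0, 0.0012, -0.0018, 0, 0, 0, 0]}}

```text
time: 11.1
eef_pos: [0.4803, -0.1669, 0.0616]
tcp_rot: [0.801, 0.599, -0.0, 0.002]
contact_force: [0.3, -4.9, 2.5]
opening: 0.328
finger_force: 26.2
```

Call:
{"api": "carry_out", "payload": {"deltas": [0, 0, 0, 0, 0, 0, 0, 0, 0, 0, 0, 0, 0, 0, 0, 0, 0, 0, 0, 0, 0, 0, 0, 0], "grip": 100}}

```text
time: 11.6
eef_pos: [0.479, -0.1652, 0.0604]
tcp_rot: [0.801, 0.599, -0.0, -0.0]
contact_force: [0.4, 0.8, -0.2]
opening: 0.994
finger_force: 0.0
```

Call:
{"api": "carry_out", "payload": {"deltas": [0, 0, -0.05, 0, 0, 0, 0, 0, -0.1, 0, 0, 0, 0.09, 0, -0.1, 0, 0, 0, 0.2, 0, -0.1, 0, 0, 0, 0.2, 0, -0.1, 0, 0, 0], "grip": 0}}

```text
time: 12.22
eef_pos: [0.5325, 0.0161, 0.1609]
tcp_rot: [0.801, 0.599, -0.0, 0.001]
contact_force: [0.4, -0.6, 1.3]
opening: -0.0
finger_force: 0.0
```

```bash
sed -i 's/("top","side"):/("top",):/; /f.png/d' m.py; python3 m.py; python3 -c "
from h import *
go([.479,-.1665,.14],-16.2)"
```

```text
top foot 253 e [-68.2 -67.4 -12.   10.9  11.4] n [494.5 495.5 507.3 523.  523.6] ((481.3338928222656, -169.4429168701172), (79.86417388916016, 28.93729591369629), 73.05366516113281)
 barrel 110 e [-44.1 -42.7 -23.8 -15.2 -12.4] n [495.7 495.8 504.5 522.9 524.2] ((481.86016845703125, -169.3742218017578), (31.633291244506836, 28.487442016601562), 73.96428680419922)
 button 65 e [-37.4 -36.3 -28.3 -20.6 -19.8] n [500.3 500.6 509.2 517.9 519.1] ((481.1729736328125, -169.6243896484375), (17.491344451904297, 16.75412940979004), 2.9406542778015137) 120.72699714043833
 block 1822 e [-78.  -76.1 -25.8  21.1  22.8] n [463.5 466.5 542.7 593.3 596.2] ((500.9778137207031, -174.20095825195312), (100.78823852539062, 132.68751525878906), 73.99528503417969)
[0.5 0.  0.2]
t 12.275 yaw -16.160439340424645 delta [-0.197   0.0005  0.0201] [ 0.0006 -0.0044  0.0007] q [-0.15  0.04  1.99  0.    1.11  0.13]
```

Call:
{"api": "carry_out", "payload": {"deltas": [-0.197, 0.0005, 0, 0, 0, 0, -0.197, 0.0005, 0, 0, 0, 0, -0.197, 0.0005, 0.01, 0, 0, 0, -0.197, 0.0005, 0.02, 0, 0, 0, -0.197, 0.0005, 0.02, 0, 0, 0], "grip": 100}}

```text
time: 12.9
eef_pos: [0.4761, -0.1744, 0.1394]
tcp_rot: [0.801, 0.598, -0.001, -0.001]
contact_force: [-0.3, -0.6, 0.6]
opening: 0.997
finger_force: 0.0
```

```bash
python3 -c "
from h import *
go([.479,-.1665,.0577],-16.2)"
```

```text
t 12.9 yaw -16.489883038930557 delta [0.0084 0.0008 0.0817] [-0.0029 -0.0004 -0.0051] q [-0.55  0.01  2.06 -0.    1.07 -0.26]
```

Call:
{"api": "carry_out", "payload": {"deltas": [0, 0, 0, 0, 0, 0, 0, 0, 0, 0, 0, 0]}}

```text
time: 13.15
eef_pos: [0.4777, -0.1735, 0.1411]
tcp_rot: [0.8, 0.6, -0.0, 0.001]
contact_force: [-0.3, -0.4, -0.5]
opening: 0.999
finger_force: 0.0
```

```bash
python3 -c "
from h import *
go([.479,-.1665,.0577],-16.2)"
```

```text
t 13.15 yaw -16.260431214760413 delta [ 0.0072 -0.0008  0.0834] [ 0.0007  0.001  -0.0011] q [-0.55  0.01  2.06 -0.    1.07 -0.26]
```

Call:
{"api": "carry_out", "payload": {"deltas": [0.007, -0.0005, 0.03, 0, 0, 0, 0.007, -0.0005, 0.083, 0, 0, 0, 0.007, -0.0005, 0.083, 0, 0, 0, 0.007, -0.0005, 0.083, 0, 0, 0]}}

```text
time: 13.65
eef_pos: [0.4797, -0.168, 0.0593]
tcp_rot: [0.8, 0.6, -0.0, 0.001]
contact_force: [0.0, 0.8, -0.1]
opening: 1.003
finger_force: 0.0
```

Call:
{"api": "carry_out", "payload": {"deltas": [0, 0, 0, 0, 0, 0, 0, 0, 0, 0, 0, 0, 0, 0, 0, 0, 0, 0, 0, 0, -0.001, 0, 0, 0, 0, 0, -0.003, 0, 0, 0], "grip": 0, "grip_force": 50}}

```text
time: 14.28
eef_pos: [0.4773, -0.1673, 0.0597]
tcp_rot: [0.801, 0.599, -0.001, -0.001]
contact_force: [-0.3, -0.2, -5.3]
opening: 0.32
finger_force: 51.2
```

Call:
{"api": "carry_out", "payload": {"deltas": [0, 0, 0, 0, 0, 0, 0, 0, 0, 0, 0, 0]}}

```text
time: 14.52
eef_pos: [0.4779, -0.1676, 0.06]
tcp_rot: [0.801, 0.599, -0.001, -0.0]
contact_force: [0.3, 0.7, -4.1]
opening: 0.323
finger_force: 51.2
```

```bash
python3 -c "
from h import *
p=ctrl.get_state()['eef_pos']*1000;a=np.radians(73.8);print('e',p[0]*np.cos(a)+p[1]*np.sin(a),'n',p[0]*np.sin(a)-p[1]*np.cos(a),p)
go([.479,-.1665,.0577],-16.2)"
```

```text
e -27.59323464328415 n 505.66181541843747 [ 477.88558138 -167.57275816   60.01336566]
t 14.525 yaw -16.387739561027427 delta [0.0013 0.0008 0.0023] [-0.0016  0.0006 -0.0033] q [-0.54  0.13  2.1  -0.    0.91 -0.25]
```

Call:
{"api": "carry_out", "payload": {"deltas": [0.0006, 0.0005, 0, 0, 0, 0, 0.0006, 0.0005, 0.0015, 0, 0, 0, 0.0006, 0.0005, 0.0025, 0, 0, 0, 0.0006, 0.0005, 0.0033, 0, 0, 0, 0.0006, 0.0005, 0.0033, 0, 0, 0]}}

```text
time: 15.15
eef_pos: [0.4793, -0.1675, 0.0589]
tcp_rot: [0.801, 0.599, -0.001, -0.0]
contact_force: [-3.9, 2.7, 6.6]
opening: 0.32
finger_force: 52.6
```

Call:
{"api": "carry_out", "payload": {"deltas": [0, 0, -0.0008, 0, 0, 0, 0, 0, -0.0008, 0, 0, 0]}}

```text
time: 15.4
eef_pos: [0.4793, -0.1675, 0.0589]
tcp_rot: [0.801, 0.599, -0.0, 0.0]
contact_force: [-3.2, 2.5, 4.9]
opening: 0.316
finger_force: 52.3
```

Call:
{"api": "carry_out", "payload": {"deltas": [0, 0, 0, 0, 0, 0, 0, 0, 0, 0, 0, 0, 0, 0, 0, 0, 0, 0, 0, 0, 0, 0, 0, 0], "grip": 100}}

```text
time: 15.9
eef_pos: [0.4793, -0.1676, 0.0582]
tcp_rot: [0.801, 0.599, -0.0, 0.0]
contact_force: [0.4, -0.2, 0.3]
opening: 0.998
finger_force: 0.0
```

Call:
{"api": "carry_out", "payload": {"deltas": [0, 0, -0.05, 0, 0, 0, 0, 0, -0.09, 0, 0, 0, 0.09, 0, -0.09, 0, 0, 0, 0.18, 0, -0.09, 0, 0, 0, 0.18, 0, -0.09, 0, 0, 0]}}

```text
time: 16.52
eef_pos: [0.5305, 0.007, 0.1484]
tcp_rot: [0.801, 0.599, 0.0, 0.001]
contact_force: [0.1, -0.7, 0.7]
opening: 1.003
finger_force: 0.0
```

```bash
python3 m.py
```

```text
top foot 256 e [-67.6 -66.3 -11.6  11.8  12.4] n [494.6 494.8 506.7 522.2 523.3] ((481.0687255859375, -168.52679443359375), (80.0527572631836, 28.619306564331055), 73.65926361083984)
 barrel 115 e [-43.5 -42.  -23.5 -12.6  -8.1] n [494.7 495.  503.9 522.6 523.3] ((478.6482238769531, -164.40065002441406), (36.7266960144043, 26.423503875732422), 27.349702835083008)
 button 61 e [-35.9 -35.1 -27.2 -19.9 -19.8] n [500.  500.  508.4 517.9 518.9] ((481.0431823730469, -168.45004272460938), (17.72212028503418, 15.160433769226074), 3.3992273807525635) 121.0935557790443
 block 1767 e [-77.7 -76.1 -27.6  19.1  22.5] n [463.7 466.7 544.3 593.2 596. ] ((501.2352294921875, -174.27120971679688), (100.06819915771484, 132.276611328125), 73.65933227539062)
[0.5 0.  0.1]
```

```bash
python3 -c "
from h import *
go([.4793,-.1674,.15],-16.2)"
```

```text
t 16.575 yaw -16.19578518632875 delta [-0.1871  0.0003 -0.0022] [ 0.001  -0.0034  0.0001] q [-0.17  0.05  2.    0.    1.08  0.11]
```

Call:
{"api": "carry_out", "payload": {"deltas": [-0.183, 0, -0.002, 0, 0, 0, -0.183, 0, -0.002, 0, 0, 0, -0.183, 0, -0.002, 0, 0, 0, -0.183, 0, -0.002, 0, 0, 0, -0.183, 0, -0.002, 0, 0, 0], "grip": 0}}

```text
time: 17.2
eef_pos: [0.4783, -0.1701, 0.15]
tcp_rot: [0.801, 0.599, -0.0, 0.0]
contact_force: [0.4, 0.7, 0.6]
opening: -0.002
finger_force: 0.0
```

Call:
{"api": "carry_out", "payload": {"deltas": [0, 0, 0, 0, 0, 0, 0, 0, 0, 0, 0, 0]}}

```text
time: 17.45
eef_pos: [0.4786, -0.169, 0.1501]
tcp_rot: [0.8, 0.6, -0.0, 0.0]
contact_force: [0.4, 1.0, -0.2]
opening: 0.001
finger_force: 0.0
```

```bash
python3 -c "
from h import *
go([.4793,-.1674,.127],-16.2)
print(ctrl.get_state()['contact_force'])"
```

```text
t 17.45 yaw -16.262377142544473 delta [0.0018 0.0002 0.0231] [-0.0002  0.0008 -0.0011] q [-0.54 -0.    2.05 -0.    1.09 -0.25]
[ 0.41849927  1.03695001 -0.21971729]
```

Call:
{"api": "carry_out", "payload": {"deltas": [0.0018, 0, 0.01, 0, 0, 0, 0.0018, 0, 0.02, 0, 0, 0, 0.0018, 0, 0.026, 0, 0, 0, 0.0018, 0, 0.03, 0, 0, 0, 0.0018, 0, 0.032, 0, 0, 0]}}

```text
time: 18.08
eef_pos: [0.4788, -0.1684, 0.1182]
tcp_rot: [0.801, 0.599, -0.0, -0.0]
contact_force: [-1.3, 1.8, 2.5]
opening: -0.002
finger_force: 1.3
```

Call:
{"api": "carry_out", "payload": {"deltas": [0, 0, 0.002, 0, 0, 0, 0, 0, 0.004, 0, 0, 0, 0, 0, 0.005, 0, 0, 0]}}

```text
time: 18.45
eef_pos: [0.4788, -0.1685, 0.1132]
tcp_rot: [0.801, 0.599, -0.0, 0.0]
contact_force: [-0.8, 1.5, 2.7]
opening: 0.001
finger_force: 1.3
```

Call:
{"api": "carry_out", "payload": {"deltas": [0, 0, 0.001, 0, 0, 0, 0, 0, 0.002, 0, 0, 0, 0, 0, 0.0025, 0, 0, 0]}}

```text
time: 18.82
eef_pos: [0.4788, -0.1685, 0.1106]
tcp_rot: [0.801, 0.599, -0.0, 0.0]
contact_force: [-1.7, 1.6, 3.2]
opening: 0.0
finger_force: 1.3
```

Call:
{"api": "carry_out", "payload": {"deltas": [0, 0, 0.0005, 0, 0, 0, 0, 0, 0.001, 0, 0, 0]}}

```text
time: 19.08
eef_pos: [0.4788, -0.1686, 0.1097]
tcp_rot: [0.801, 0.599, -0.0, 0.0]
contact_force: [-1.5, 1.2, 3.0]
opening: -0.005
finger_force: 1.3
```

Call:
{"api": "carry_out", "payload": {"deltas": [0, 0, 0.0005, 0, 0, 0, 0, 0, 0.001, 0, 0, 0]}}

```text
time: 19.32
eef_pos: [0.4788, -0.1686, 0.1087]
tcp_rot: [0.801, 0.599, -0.0, 0.0]
contact_force: [-0.7, 1.8, 1.5]
opening: 0.001
finger_force: 1.3
```

Call:
{"api": "carry_out", "payload": {"deltas": [0, 0, 0.0005, 0, 0, 0, 0, 0, 0.001, 0, 0, 0]}}

```text
time: 19.58
eef_pos: [0.4788, -0.1686, 0.1077]
tcp_rot: [0.801, 0.599, -0.0, 0.0]
contact_force: [-0.8, 1.5, 1.6]
opening: -0.001
finger_force: 1.3
```

Call:
{"api": "carry_out", "payload": {"deltas": [0, 0, 0.0005, 0, 0, 0, 0, 0, 0.001, 0, 0, 0]}}

```text
time: 19.82
eef_pos: [0.4788, -0.1686, 0.1067]
tcp_rot: [0.801, 0.599, -0.0, 0.0]
contact_force: [-1.5, 2.2, 2.8]
opening: -0.004
finger_force: 1.3
```

Call:
{"api": "carry_out", "payload": {"deltas": [0, 0, 0.0005, 0, 0, 0, 0, 0, 0.001, 0, 0, 0]}}

```text
time: 20.08
eef_pos: [0.4788, -0.1686, 0.1057]
tcp_rot: [0.801, 0.599, -0.0, 0.0]
contact_force: [-2.6, 2.6, 3.0]
opening: 0.004
finger_force: 1.3
```

Call:
{"api": "carry_out", "payload": {"deltas": [0, 0, 0.0005, 0, 0, 0, 0, 0, 0.001, 0, 0, 0]}}

```text
time: 20.32
eef_pos: [0.4788, -0.1686, 0.1047]
tcp_rot: [0.801, 0.599, -0.0, 0.0]
contact_force: [-1.5, 0.7, 3.5]
opening: -0.002
finger_force: 1.3
```

Call:
{"api": "carry_out", "payload": {"deltas": [0, 0, 0.0005, 0, 0, 0, 0, 0, 0.001, 0, 0, 0]}}

```text
time: 20.58
eef_pos: [0.4788, -0.1686, 0.1037]
tcp_rot: [0.801, 0.599, -0.0, 0.0]
contact_force: [-1.5, 1.2, 2.7]
opening: 0.001
finger_force: 1.3
```

Call:
{"api": "carry_out", "payload": {"deltas": [0, 0, 0.0005, 0, 0, 0, 0, 0, 0.001, 0, 0, 0]}}

```text
time: 20.82
eef_pos: [0.4788, -0.1686, 0.1027]
tcp_rot: [0.801, 0.599, -0.0, 0.0]
contact_force: [-1.5, 1.1, 2.5]
opening: -0.0
finger_force: 1.3
```

Call:
{"api": "carry_out", "payload": {"deltas": [0, 0, 0.0005, 0, 0, 0, 0, 0, 0.001, 0, 0, 0]}}

```text
time: 21.08
eef_pos: [0.4788, -0.1686, 0.1017]
tcp_rot: [0.801, 0.599, -0.0, 0.0]
contact_force: [-1.4, 1.7, 1.9]
opening: 0.005
finger_force: 1.3
```

Call:
{"api": "carry_out", "payload": {"deltas": [0, 0, 0.0005, 0, 0, 0, 0, 0, 0.001, 0, 0, 0]}}

```text
time: 21.32
eef_pos: [0.4788, -0.1686, 0.1007]
tcp_rot: [0.801, 0.599, -0.0, 0.0]
contact_force: [-1.6, 1.8, 2.6]
opening: 0.0
finger_force: 1.3
```

Call:
{"api": "carry_out", "payload": {"deltas": [0, 0, 0.0005, 0, 0, 0, 0, 0, 0.001, 0, 0, 0]}}

```text
time: 21.58
eef_pos: [0.4789, -0.1686, 0.0999]
tcp_rot: [0.801, 0.599, -0.0, 0.0]
contact_force: [-2.4, 2.4, 4.7]
opening: 0.003
finger_force: 2.3
```

Call:
{"api": "carry_out", "payload": {"deltas": [0, 0, 0.0004, 0, 0, 0, 0, 0, 0.0004, 0, 0, 0, 0, 0, 0.0004, 0, 0, 0]}}

```text
time: 21.95
eef_pos: [0.4789, -0.1686, 0.0996]
tcp_rot: [0.801, 0.599, -0.0, 0.0]
contact_force: [-3.0, 1.3, 5.0]
opening: 0.004
finger_force: 2.5
```

Call:
{"api": "carry_out", "payload": {"deltas": [0, 0, -0.002, 0, 0, 0, 0, 0, -0.02, 0, 0, 0, 0, 0, -0.06, 0, 0, 0, 0.1, 0, -0.06, 0, 0, 0, 0.18, 0, -0.06, 0, 0, 0]}}

```text
time: 22.58
eef_pos: [0.5156, -0.0484, 0.1615]
tcp_rot: [0.801, 0.598, 0.001, 0.002]
contact_force: [0.3, -0.2, -0.3]
opening: -0.0
finger_force: 0.0
```

Call:
{"api": "carry_out", "payload": {"deltas": [0.05, 0, 0, 0, 0, 0, 0.05, 0, 0, 0, 0, 0, 0.05, 0, 0, 0, 0, 0]}}

```text
time: 22.95
eef_pos: [0.5285, -0.0009, 0.1599]
tcp_rot: [0.8, 0.599, -0.0, 0.001]
contact_force: [0.0, -0.8, 0.1]
opening: -0.003
finger_force: 0.0
```

```bash
sed -i 's/z>112/z>95/; s/("top",)/("top","side")/' m.py
cat >> m.py <<'E'
cv2.imwrite("pics/f.png",np.hstack([cv2.imread("pics/top4.png"),cv2.imread("pics/side4.png")]))
E
python3 m.py
```

```text
top foot 210 e [-67.8 -66.5 -39.5   3.    3.7] n [494.1 494.8 506.2 522.1 523.4] ((479.681640625, -172.65280151367188), (71.56362915039062, 28.506332397460938), 72.99134063720703)
 barrel 98 e [-43.6 -42.7 -22.5 -14.5 -11.9] n [494.5 494.8 503.9 523.1 523.3] ((480.89239501953125, -168.63763427734375), (31.672536849975586, 28.715770721435547), 73.48475646972656)
 button 68 e [-37.8 -37.1 -28.9 -19.7 -19. ] n [498.7 499.7 508.4 517.8 518.5] ((480.702880859375, -168.98751831054688), (17.830196380615234, 19.982845306396484), 84.3798828125) 99.82818515390619
 block 1488 e [-78.2 -76.6 -36.9   5.   13.2] n [464.1 466.4 546.  593.3 595.6] ((499.38861083984375, -179.36798095703125), (91.17772674560547, 131.59181213378906), 74.26324462890625)
side foot 103 e [-66.2 -58.1  -6.8  14.8  17.3] n [490.5 490.9 500.6 517.4 518. ] ((477.57379150390625, -164.25851440429688), (83.39173889160156, 27.543235778808594), 74.15826416015625)
 barrel 52 e [-39.6 -37.7 -21.3 -10.   -9.3] n [491.2 491.3 501.5 517.8 518.9] ((477.8355712890625, -164.23565673828125), (29.802837371826172, 27.57426643371582), 76.33512115478516)
 button 26 e [-33.6 -33.5 -23.2 -16.4 -16.3] n [495.9 496.1 504.8 512.9 513.4] ((477.9776611328125, -164.51168823242188), (17.42042350769043, 16.45882797241211), 85.01870727539062) 97.52440984041189
 block 644 e [-78.8 -72.1  -5.5  26.4  28.8] n [459.7 460.9 529.3 588.  591.3] ((497.47772216796875, -170.13006591796875), (105.08474731445312, 132.86192321777344), 75.62518310546875)
[ 0.5 -0.   0.2]
```

View pics/f.png

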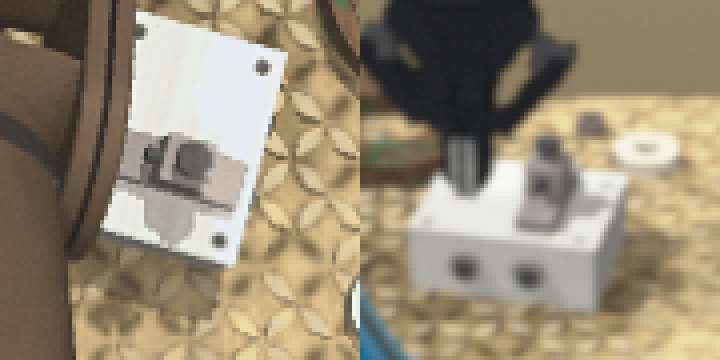

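The top view shows the gauge flat on the block, square over the bore, with the button pushed down to about 0.099 m. The side view shows the shut fingers well clear of it. The push force rose from about 3 N to 5 N at the end, which means the rod is bearing on the seat.

```bash
python3 -c "
from plant import ctrl
print(ctrl.sign_off())"
```

```text
the job is handed in; nothing more can be done
None
```

The gauge stands flat on the valve block, about 1 mm off the bore centre by camera. Its rod rests on the seat about 20 mm down, with the seat pushed in by an estimated 1 mm, and the job was handed in at about 23 s.

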